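Lean the long gel-casting plate in the drain stand

ROBOT

A 7-joint arm with a two-finger parallel gripper is mounted at the origin on the work surface. World frame = base frame: x ahead of the robot, y to its left, z up, the work surface at z = 0. Lengths are in mm, angles in rad, forces in N, time in s.
With the tool pointing down it reaches from about 425 to 975 mm from the base axis. Payload 16.7 kg.
Tool frame: the origin (TCP) lies midway between the tips of the shut fingers; the grasp point (between the pads) lies ctrl.hold_point_z behind it (ctrl.hold_point_z is the distance from the TCP to the grasp point, in mm); x points along the fingers, z is the direction in which the jaws open and shut, and the axes are right-handed (so a half turn about x gives the same grasp; the last joint's range is limited). The gripper opens to 85 mm and grips with 20 to 120 N. Pads are 22 mm wide; open, the fingers measure 114 mm over their backs; the gripper's body (76 mm by 85 mm) begins 54 mm behind the grasp point. The pads swing forward as they close: fully open they stand 13 mm farther back than shut.
Start: joints at [0.962, 0.426, 0.074, 1.606, -0.034, 1.111, -0.067], TCP at [299.509, -604.871, 207.102] pointing down, gripper open.
Joint ranges: [-2.85, 2.85], [-0.5, 2.14], [-1.23, 1.37], [0.21, 2.46], [-1.02, 4.16], [0.16, 2.05], [-2.73, 2.73]. Speed limits (rad/s): [1.89, 1.89, 2.39, 2.39, 3.01, 3.01, 3.01].

INTERFACE

Orientations are given as a rotation vector (axis times angle).
In Python, from workcell import ctrl gives the robot as it stands.
- The arm moves only by the tool carry_out, never from a script. Its argument "targets" is a list of rows, each an object of numbers: "dx", "dy", "dz": the shift along the tool's x, y, z in cm; "turn": the turn about the tool's x in degrees. A call has 1 to 12 rows; each row is the pose to reach, as a shift and turn from the pose commanded when the call began, along the tool's axes at that moment; what a row does not reach only later rows make up. A row lasts 1/10 s, in which the tool goes at most 50 mm and 8.59 degrees, less where a joint would pass 70% of its speed; a pose out of reach is approached as far as the arm can. A call with a gripper value outside its range is refused whole. "grip" is the opening, from -1 (shut) to 1 (fully open), set as the call begins (left out, the last holds). The fingers move at their own pace and stop on an object; "grip_force" is the grip in N (left out, the last holds). Time passes only in rows, so rows that repeat a pose let the fingers close. It gives the time, the measured TCP pose, the force and the opening at its end, in the units of the state.
- ctrl.read_state(): the state, without advancing time (a new reading comes with each control period).
- ctrl.capture(name): name is "scene" or "top" or "wrist"; returns (picture, depth): 384x512x3 uint8, red, green, blue; 384x512 float32, mm along the optical axis (not along the pixel's ray), 0 where there is no reading.
- ctrl.calibration(name): a dict with "camera_matrix" (3x3 intrinsics, pixels), "rvec" (rotation vector, rad) and "tvec" (3), from world to camera coordinates, as OpenCV has them. Camera axes: x right, y down, z forward; pixel columns grow to the right and rows downward; lengths in mm; the calibration is good to about 2 mm. A picture is of the moment at which its call begins: read the wrist's pose just before it. calibration takes no time and is no camera call; for the wrist camera it gives the pose at the moment of the call.
- ctrl.close_job(): hands the job in, once; it reports no verdict.
The state is a dict: "time": time; "joint_pos": joint angles; "joint_velocities": joint speeds; "effort": joint torques, N m; "position": TCP position; "orientation": TCP orientation; "ft_force": force on the tool from outside, world axes, zero at the start; "ft_torque": the same for the moment, N m; "gripper_width": opening from 0.0 (shut) to 1.0 (fully open).
Only numpy, scipy, OpenCV 4.12 (cv2) and the standard library are available. Lean on these libraries where they do the work, as an engineer would, in place of code of your own. Each camera call takes 0.05 s, during which the arm holds its last target. There are 200 camera calls.

TASK

Take the long white gel-casting plate (not the short one) out of the plate rack and set it to drain in the steel drain stand: stand its foot on the base between the back wall and the stop bar, right up against the stop bar and not past its ends, and let its upper part lean back against the wall, facing it squarely. Set it down rather than dropping it, and leave the short plate where it is.

Things in the scene. Friction and masses are not known exactly. Their poses are not given: they have to be found in the camera images.
- plate_centre (a point): Centre of the long plate: white acrylic, 10 mm thick (its x), 60 wide (its y), 200 long (its z, up at the start), about 0.14 kg. It starts upright in one of the two slots of a fixed grey plastic rack (80 x 180 mm; slots side by side along the plates' width, 84 mm apart), its foot 8 mm above the bench. Slot walls reach 48 mm above the bench: lift it straight up more than 45 mm.
- plate_foot (a point): Centre of the bottom end face of the long plate, 100 mm below its centre along its z; same axes. Leaning on the top edge of the stand's wall with its foot against the stop bar, the plate stands about 19 degrees from upright, top towards the stand's -x, and this point lies at about x = 13, z = 10 mm in the stand's frame.
- stand: Fixed steel drain stand. Origin: centre of the base's underside, on the bench; z up, y along wall and stop bar, x from wall to stop bar (roughly away from the robot). Base 120 (x) x 180 (y), top at z = 8 mm. Back wall 180 wide, 8 thick, inner face at x = -30, top edge at z = 118 mm. Stop bar 150 long, 10 thick, inner face (towards the wall) at x = +18, top at z = 20 mm. Gap between them 48 mm.
- short_plate_centre (a point): Centre of the short plate: same white acrylic, thickness (x) and width (y), but only 110 mm long (z): its top is 118 mm above the bench at the start. It stands upright in the other slot of the rack and stays there.

How it is judged (in metres and radians):
At the end, for the whole second after the job is handed in: The long plate rests in the stand, foot on the base, within 12 mm of the stop bar and on its wall side, foot centre within 48 mm of the bar's middle, leaning back on the wall 9 to 29 degrees from upright, square to it within 12 degrees; the short plate within 20 mm of its start (angle between plate_foot's own z axis and vertical between 0.16 and 0.5 rad and x of plate_foot in the frame of stand between 0.001 and 0.02 m and y of plate_foot in the frame of stand between -0.048 and 0.048 m and z of plate_foot in the frame of stand below 0.018 m and x of plate_centre in the frame of stand below -0.01 m and angle between the y axis of plate_foot and the y axis of stand, either way round below 0.22 rad and linear speed of plate below 0.02 m/s and distance of short_plate_centre from where it was at the start of the episode below 0.02 m); the robot touches nothing.
It fails at once if the short plate is moved by more than 25 mm (distance of short_plate_centre from where it was at the start of the episode above 0.025 m).
It fails at once if the long plate is dropped (falls freely faster than 0.5 m/s) (contact force between plate and the fingers below 0.02 N and linear speed of plate above 0.5 m/s).
It also fails if it takes over 48 s, if anything falls off the work surface, if the arm or the gripper's body presses on something with over 40 N, if the wrist force passes 120 N, or if a joint passes its speed limit or range.

## Working session

There is one attempt and no reset: what is moved stays moved. The work goes in short steps, Python scripts to look and compute and a tool call to move; the robot and the scene stay as the last step left them, time stands still between calls to the robot, and variables do not carry over. Pictures are saved under pics/ and viewed, about 8 in all and at most 12, crops included, and the job is handed in when it is done.

Besides the shell and the picture viewer there is one more tool, called after "Request:" as name(argument=value, ...), one argument or row to a line, values as JSON. carry_out: Moves the arm, as the interface text tells. Its arguments: {"type":"object","properties":{"targets":{"type":"array"},"grip":{"type":"number"},"grip_force":{"type":"number"}},"required":["targets"]}

```bash
mkdir -p pics; ls; cat > h.py <<'E'
import numpy as np, cv2
from workcell import ctrl
from scipy.spatial.transform import Rotation as R
def cloud(n):
    c=ctrl.calibration(n); im,d=ctrl.capture(n)
    K=np.array(c["camera_matrix"]); Rm=cv2.Rodrigues(np.array(c["rvec"],float))[0]; t=np.array(c["tvec"],float).ravel()
    v,u=np.mgrid[:d.shape[0],:d.shape[1]]
    P=np.stack([(u-K[0,2])/K[0,0]*d,(v-K[1,2])/K[1,1]*d,d],-1)
    W=(P-t)@Rm; W[d==0]=np.nan
    return im,d,W
E
python3 - <<'E'
from h import *
s=ctrl.read_state(); print(s["position"],s["orientation"],R.from_rotvec(s["orientation"]).as_matrix().round(3),ctrl.hold_point_z,s["time"])
ims=[]
for n in("scene","top"):
    im,d,W=cloud(n); np.save(n+".npy",W); cv2.imwrite(f"{n}.png",im[...,::-1]); ims.append(im[...,::-1])
cv2.imwrite("pics/a.png",cv2.resize(np.hstack(ims),(800,300)))
E
```

```text
pics
[ 299.31413637 -604.49803911  206.4024378 ] [ 0.8648502   1.3935237  -0.86386773] [[-0.001  0.896  0.444]
 [ 0.001  0.444 -0.896]
 [-1.    -0.    -0.001]] 18.700000000000003 0.0
```

View pics/a.png

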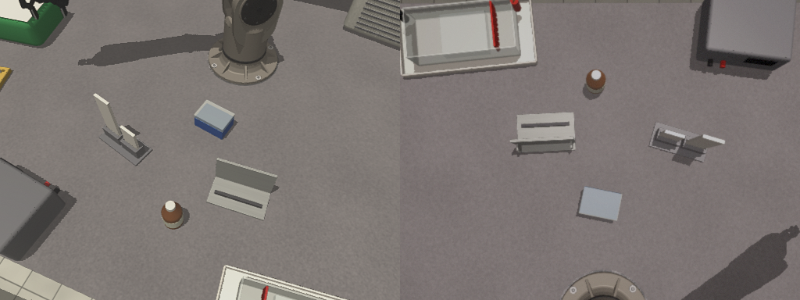

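Left: scene view; right: top view. The rack with its two plates is at about (685,142) and the stand at about (545,132) of the combined picture. The wall is on the robot's side of the stand and the bar is farther out. Next I measure from the depth.

```bash
cat > m.py <<'E'
from h import *
W=np.load("top.npy"); 
def rect(P,l):
    r=cv2.minAreaRect(P[:,:2].astype(np.float32)); b=cv2.boxPoints(r)
    print(l,len(P),"c",np.round(r[0],1),"size",np.round(r[1],1),"ang",round(r[2],2),"z",np.percentile(P[:,2],[2,50,98]).round(1))
for nm in("top","scene"):
    W=np.load(nm+".npy").reshape(-1,3); W=W[~np.isnan(W[:,0])]
    if nm=="top":
        V=np.load("top.npy"); 
        rc=np.nanmedian(V[170:195,330:400].reshape(-1,3),0); sc=np.nanmedian(V[155:190,155:220].reshape(-1,3),0); print(rc,sc)
    def near(c,r): return W[np.hypot(W[:,0]-c[0],W[:,1]-c[1])<r]
    A=near(rc,150); B=near(sc,150)
    for lo,hi in((203,215),(140,200),(112,123),(60,108),(42,52),(20,40),(4,30)):
        P=A[(A[:,2]>lo)&(A[:,2]<hi)]
        if len(P)>5: rect(P,f"{nm} rack {lo}-{hi}")
    for lo,hi in((112,124),(30,110),(16,24),(5,11)):
        P=B[(B[:,2]>lo)&(B[:,2]<hi)]
        if len(P)>5: rect(P,f"{nm} stand {lo}-{hi}")
E
python3 m.py
python3 - <<'E'
import cv2,numpy as np
a=cv2.imread("top.png"); b=cv2.imread("scene.png")
x=cv2.resize(a[140:220,130:420],(800,220),interpolation=3)
y=cv2.resize(b[110:290,110:370],(780,540)[:2],interpolation=3); y=cv2.resize(y,(520,360)); y=cv2.copyMakeBorder(y,0,0,0,280,0)
cv2.imwrite("pics/b.png",np.vstack([x,y]))
E
```

```text
[ 528.78489155 -259.95858679   45.48492105] [565.36120234 168.09551934   8.23320339]
top rack 203-215 144 c [ 526. -290.] size [59.7 10.6] ang 73.09 z [203.3 206.  209.9]
top rack 140-200 177 c [ 522.  -288.4] size [61.5  9.8] ang 64.65 z [141.3 171.6 197.8]
top rack 112-123 152 c [ 538.8 -248.6] size [140.2  10.8] ang 73.02 z [113.2 116.5 122.1]
top rack 60-108 213 c [ 538.1 -248.9] size [143.3   9.8] ang 72.62 z [ 60.6  84.5 107.1]
top rack 42-52 475 c [ 538.6 -249.8] size [158.7  37.9] ang 72.97 z [42.3 46.  50.8]
top rack 20-40 143 c [ 530.7 -244.4] size [157.8  34.7] ang 66.47 z [20.8 32.1 39.4]
top rack 4-30 1012 c [ 521.6 -238.5] size [240.5 248.3] ang 28.6 z [ 4.1  6.8 26.1]
top stand 112-124 294 c [539.4 170.8] size [  8.4 177.2] ang 2.22 z [113.  116.5 119.9]
top stand 30-110 341 c [525.9 168.9] size [ 25.5 178.7] ang 4.06 z [ 33.3  67.6 109.3]
top stand 16-24 256 c [568.  168.1] size [ 72.1 166.7] ang 4.59 z [16.2 18.8 23.6]
top stand 5-11 1977 c [577.7 155.9] size [222.9 259. ] ang 44.57 z [ 5.1  7.1 10.3]
scene rack 203-215 105 c [ 526.1 -288.4] size [63.6 11.2] ang 72.6
[... 205 characters left out ...]

scene rack 60-108 334 c [ 539.2 -249.2] size [144.6  11.3] ang 73.2 z [ 61.3  84.9 106.6]
scene rack 42-52 396 c [ 539.2 -249.3] size [160.2  37. ] ang 73.18 z [43.  47.7 51.4]
scene rack 20-40 185 c [ 553.9 -250.2] size [163.1  37.5] ang 84.23 z [20.4 30.8 39.7]
scene rack 4-30 910 c [ 531.7 -257.3] size [280.8 258. ] ang 87.63 z [ 4.1  8.2 28. ]
scene stand 112-124 334 c [539.9 171.3] size [ 10.7 178.6] ang 2.07 z [112.4 117.3 120.4]
scene stand 30-110 1223 c [543.  171.3] size [  5.  179.6] ang 2.05 z [ 32.1  72.3 108.8]
scene stand 16-24 376 c [572.2 172.2] size [ 61.9 176.4] ang 2.34 z [16.1 19.5 23.6]
scene stand 5-11 2164 c [608.3 184.7] size [135.2 201.7] ang 2.22 z [ 5.3  7.8 10.7]
```

View pics/b.png

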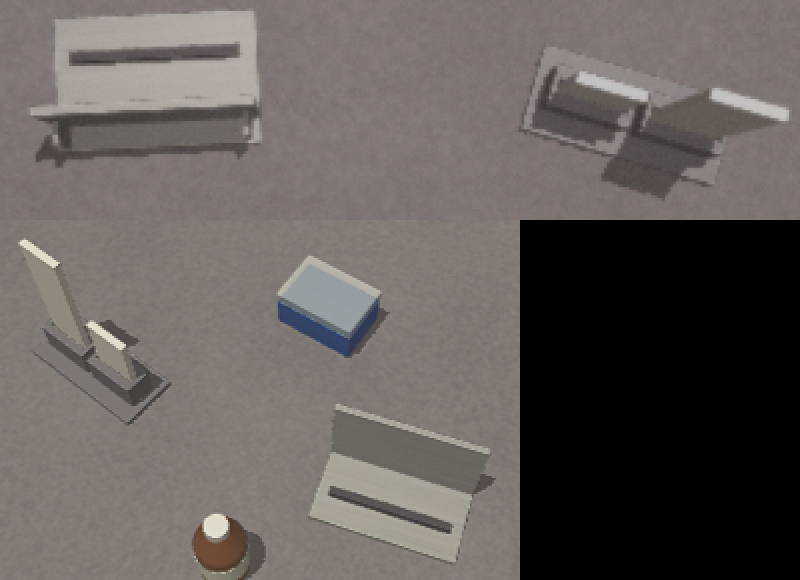

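Request:
carry_out(
  targets=[
    {"dx":-4,"dy":0,"dz":0,"turn":0},
    {"dx":-7,"dy":0,"dz":0,"turn":-6},
    {"dx":-7,"dy":34.3,"dz":-18.2,"turn":-46.6},
    {"dx":-7,"dy":34.3,"dz":-18.2,"turn":-46.6},
    {"dx":-7,"dy":34.3,"dz":-18.2,"turn":-46.6},
    {"dx":-7,"dy":34.3,"dz":-18.2,"turn":-46.6},
    {"dx":-7,"dy":34.3,"dz":-18.2,"turn":-46.6},
    {"dx":-7,"dy":34.3,"dz":-18.2,"turn":-46.6},
    {"dx":-7,"dy":34.3,"dz":-18.2,"turn":-46.6},
    {"dx":-7,"dy":34.3,"dz":-18.2,"turn":-46.6},
    {"dx":-7,"dy":34.3,"dz":-18.2,"turn":-46.6},
    {"dx":-7,"dy":34.3,"dz":-18.2,"turn":-46.6},
  ],
  grip=1,
)

```text
time: 1.3
position: [526.4, -288.9, 276.8]
orientation: [0.232, 1.559, -0.232]
ft_force: [-0.7, -1.1, 0.0]
gripper_width: 1.0
```

```bash
python3 - <<'E'
from h import *
s=ctrl.read_state(); M=R.from_rotvec(s["orientation"]).as_matrix(); p=np.array(s["position"]); print(p,M.round(3),s["time"],s["joint_pos"],s["ft_force"])
im,d,W=cloud("wrist"); cv2.imwrite("pics/c.png",im[...,::-1]); V=W.reshape(-1,3); V=V[~np.isnan(V[:,0])]
from m import rect
P=V[(V[:,2]>200)&(V[:,2]<216)&(np.hypot(V[:,0]-526,V[:,1]+289)<60)]
if len(P)>5: rect(P,"wrist top")
print((np.array([526,-289.2,166])-p)@M)
E
```

```text
[ 526.36112722 -288.87705833  276.78437185] [[-0.001  0.292  0.957]
 [ 0.     0.957 -0.292]
 [-1.     0.    -0.001]] 1.3 [ 0.58966462  0.26290117 -0.23852132  1.68184651  0.06575225  1.2053216
  0.03960226] [-0.65887001 -1.14375978  0.00643647]
[ 528.78489155 -259.95858679   45.48492105] [565.36120234 168.09551934   8.23320339]
top rack 203-215 144 c [ 526. -290.] size [59.7 10.6] ang 73.09 z [203.3 206.  209.9]
top rack 140-200 177 c [ 522.  -288.4] size [61.5  9.8] ang 64.65 z [141.3 171.6 197.8]
top rack 112-123 152 c [ 538.8 -248.6] size [140.2  10.8] ang 73.02 z [113.2 116.5 122.1]
top rack 60-108 213 c [ 538.1 -248.9] size [143.3   9.8] ang 72.62 z [ 60.6  84.5 107.1]
top rack 42-52 475 c [ 538.6 -249.8] size [158.7  37.9] ang 72.97 z [42.3 46.  50.8]
top rack 20-40 143 c [ 530.7 -244.4] size [157.8  34.7] ang 66.47 z [20.8 32.1 39.4]
top rack 4-30 1012 c [ 521.6 -238.5] size [240.5 248.3] ang 28.6 z [ 4.1  6.8 26.1]
top stand 112-124 294 c [539.4 170.8] size [  8.4 177.2] ang 2.22 z [113.  116.5 119.9]
top stand 30-110 341 c [525.9 168.9] size [ 25.5 178.7] ang 4.06 z [ 33.3  
[... 572 characters left out ...]
-249.3] size [160.2  37. ] ang 73.18 z [43.  47.7 51.4]
scene rack 20-40 185 c [ 553.9 -250.2] size [163.1  37.5] ang 84.23 z [20.4 30.8 39.7]
scene rack 4-30 910 c [ 531.7 -257.3] size [280.8 258. ] ang 87.63 z [ 4.1  8.2 28. ]
scene stand 112-124 334 c [539.9 171.3] size [ 10.7 178.6] ang 2.07 z [112.4 117.3 120.4]
scene stand 30-110 1223 c [543.  171.3] size [  5.  179.6] ang 2.05 z [ 32.1  72.3 108.8]
scene stand 16-24 376 c [572.2 172.2] size [ 61.9 176.4] ang 2.34 z [16.1 19.5 23.6]
scene stand 5-11 2164 c [608.3 184.7] size [135.2 201.7] ang 2.22 z [ 5.3  7.8 10.7]
wrist top 768 c [ 526.2 -289.1] size [60.1  9.9] ang 72.79 z [205.6 207.3 208.6]
[110.78447642  -0.42265247  -0.18138456]
```

View pics/c.png

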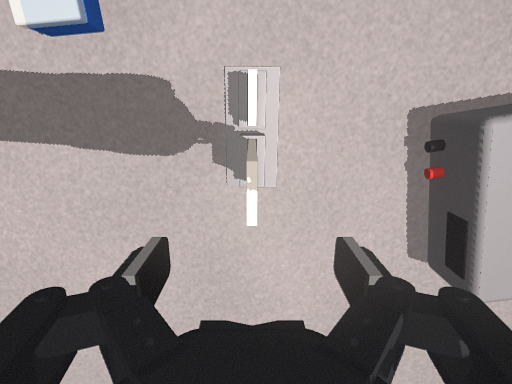

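The wrist view shows the long plate's top edge at (252,208), upright and centred between the open fingers. Its measured centre agrees with the first measurement to within 1 mm. I'm going down to grasp it.

Request:
carry_out(
  targets=[
    {"dx":4},
    {"dx":7},
    {"dx":9},
    {"dx":10},
    {"dx":11},
    {"dx":11},
    {"dx":11},
  ],
)

```text
invalid input at $.targets[0]: expected keys dx, dy, dz, turn
```

Request:
carry_out(
  targets=[
    {"dx":0},
    {"dx":0},
    {"dx":0},
    {"dx":0},
    {"dx":0},
    {"dx":0},
    {"dx":0},
    {"dx":0},
    {"dx":0},
    {"dx":0},
    {"dx":0},
    {"dx":0},
  ],
  grip=-1,
  grip_force=40,
)

```text
invalid input at $.targets[0]: expected keys dx, dy, dz, turn
```

Request:
carry_out(
  targets=[
    {"dx":4,"dy":0,"dz":0,"turn":0},
    {"dx":7,"dy":0,"dz":0,"turn":0},
    {"dx":9,"dy":0,"dz":0,"turn":0},
    {"dx":10,"dy":0,"dz":0,"turn":0},
    {"dx":11,"dy":0,"dz":0,"turn":0},
    {"dx":11,"dy":0,"dz":0,"turn":0},
    {"dx":11,"dy":0,"dz":0,"turn":0},
  ],
)

```text
time: 2.05
position: [526.4, -290.0, 167.8]
orientation: [0.234, 1.557, -0.234]
ft_force: [-0.8, -0.0, 0.6]
gripper_width: 0.995
```

Request:
carry_out(
  targets=[
    {"dx":0,"dy":0,"dz":0,"turn":0},
    {"dx":0,"dy":0,"dz":0,"turn":0},
    {"dx":0,"dy":0,"dz":0,"turn":0},
    {"dx":0,"dy":0,"dz":0,"turn":0},
    {"dx":0,"dy":0,"dz":0,"turn":0},
    {"dx":0,"dy":0,"dz":0,"turn":0},
    {"dx":0,"dy":0,"dz":0,"turn":0},
    {"dx":0,"dy":0,"dz":0,"turn":0},
    {"dx":0,"dy":0,"dz":0,"turn":0},
    {"dx":0,"dy":0,"dz":0,"turn":0},
    {"dx":0,"dy":0,"dz":0,"turn":0},
    {"dx":0,"dy":0,"dz":0,"turn":0},
  ],
  grip=-1,
  grip_force=40,
)

```text
time: 3.25
position: [526.3, -289.6, 167.3]
orientation: [0.234, 1.558, -0.234]
ft_force: [0.4, -0.8, 5.8]
gripper_width: 0.107
```

Request:
carry_out(
  targets=[
    {"dx":-2,"dy":0,"dz":0,"turn":0},
    {"dx":-4,"dy":0,"dz":0,"turn":0},
    {"dx":-6,"dy":0,"dz":0,"turn":0},
    {"dx":-9,"dy":0,"dz":0,"turn":0},
    {"dx":-12,"dy":0,"dz":0,"turn":0},
    {"dx":-14,"dy":0,"dz":0,"turn":0},
    {"dx":-14,"dy":0,"dz":0,"turn":0},
    {"dx":-14,"dy":0,"dz":0,"turn":0},
  ],
)

```text
time: 4.05
position: [525.9, -289.5, 306.5]
orientation: [0.234, 1.559, -0.234]
ft_force: [0.5, 0.3, -2.2]
gripper_width: 0.103
```

```bash
python3 - <<'E'
from h import *
s=ctrl.read_state(); M=R.from_rotvec(s["orientation"]).as_matrix(); p=np.array(s["position"]); print(p,M.round(3),s["time"],s["ft_force"],s["gripper_width"])
a=np.radians(2.15);O=np.array([573.6,172.3,0]); X=np.array([np.cos(a),np.sin(a),0])
print((O+13*X+[0,0,p[2]]-p)@M)
im,d,W=cloud("scene"); cv2.imwrite("pics/d.png",im[...,::-1]); V=W.reshape(-1,3); V=V[~np.isnan(V[:,0])]
Q=V[(V[:,2]>150)&(V[:,2]<280)&(np.hypot(V[:,0]-526,V[:,1]+289)<45)]
for lo in range(150,280,20):
    q=Q[(Q[:,2]>lo)&(Q[:,2]<lo+20)]; print(lo,len(q),((q.mean(0)-p)@M).round(1) if len(q) else '')
E
```

```text
[ 525.86646662 -289.49863223  306.47981522] [[-0.001  0.293  0.956]
 [ 0.     0.956 -0.293]
 [-1.     0.    -0.001]] 4.05 [ 0.46720147  0.27070978 -2.20997361] 0.10312876448712206
[ 7.72077078e-02  4.59761863e+02 -7.75572784e+01]
150 78 [146.9   7.7   3.1]
170 89 [126.6   7.4   3.5]
190 94 [106.1   7.9   3.2]
210 92 [86.6  7.6  3.3]
230 105 [66.9  8.   3.1]
250 108 [46.4  7.7  3.3]
270 55 [31.6  7.5  3.1]
```

View pics/d.png

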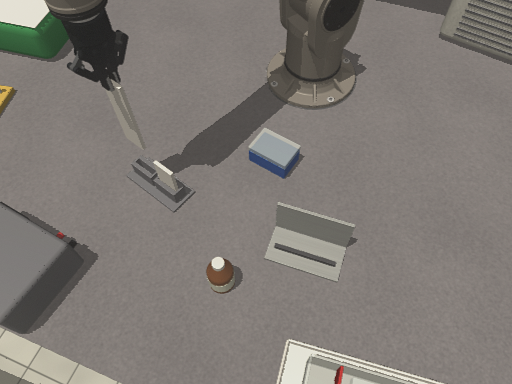

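The plate is held upright and the short plate is still in the rack. The stand is clear at (310,240). I'm carrying it over the stand.

Request:
carry_out(
  targets=[
    {"dx":0,"dy":3,"dz":-0.5,"turn":-2},
    {"dx":0,"dy":7,"dz":-1.2,"turn":-4},
    {"dx":0,"dy":11.5,"dz":-2,"turn":-6},
    {"dx":0,"dy":16,"dz":-2.8,"turn":-8},
    {"dx":0,"dy":20.5,"dz":-3.5,"turn":-10},
    {"dx":0,"dy":25,"dz":-4.3,"turn":-12},
    {"dx":0,"dy":29.5,"dz":-5.1,"turn":-14},
    {"dx":0,"dy":34,"dz":-5.9,"turn":-16},
    {"dx":0,"dy":38.5,"dz":-6.7,"turn":-18},
    {"dx":0,"dy":42,"dz":-7.3,"turn":-19.2},
    {"dx":0,"dy":45,"dz":-7.8,"turn":-19.2},
    {"dx":0,"dy":46,"dz":-7.95,"turn":-19.2},
  ],
)

```text
time: 5.3
position: [583.8, 177.7, 305.8]
orientation: [-0.032, 1.573, 0.034]
ft_force: [0.1, -0.4, -1.9]
gripper_width: 0.104
```

Request:
carry_out(
  targets=[
    {"dx":0,"dy":0,"dz":0,"turn":0},
    {"dx":0,"dy":0,"dz":0,"turn":0},
    {"dx":0,"dy":0,"dz":0,"turn":0},
  ],
)

```text
time: 5.6
position: [585.1, 171.9, 306.8]
orientation: [-0.029, 1.571, 0.027]
ft_force: [0.1, -1.0, -1.7]
gripper_width: 0.102
```

```bash
cat > st.py <<'E'
from h import *
a=np.radians(2.15);O=np.array([573.6,172.3,0]); S=np.array([[np.cos(a),-np.sin(a),0],[np.sin(a),np.cos(a),0],[0,0,1]])
def stand(): 
    s=ctrl.read_state(); M=R.from_rotvec(s["orientation"]).as_matrix(); p=np.array(s["position"])
    print("tcp in stand",((p-O)@S).round(1),"zang",np.degrees(np.arctan2(M[1,2],M[0,2])).round(2),"f",np.round(s["ft_force"],1),s["time"],"w",round(s["gripper_width"],3))
def plates(n,f=None):
    im,d,W=cloud(n)
    if f: cv2.imwrite(f,im[...,::-1])
    V=((W-O)@S).reshape(-1,3); return im,V[~np.isnan(V[:,0])]
E
python3 - <<'E'
from st import *
stand()
im,V=plates("scene","pics/e.png")
for lo in range(120,290,20):
    q=V[(V[:,2]>lo)&(V[:,2]<lo+20)&(abs(V[:,0])<60)&(abs(V[:,1])<60)]
    print(lo,len(q),np.percentile(q,[5,50,95],axis=0)[:,:2].round(1).tolist() if len(q)>3 else '')
B=V[(V[:,2]>14)&(V[:,2]<24)&(V[:,0]>5)&(abs(V[:,0])<45)&(abs(V[:,1])<85)]; print("bar",len(B),np.percentile(B,[2,50,98],axis=0).round(1))
im2,V2=plates("top")
B=V2[(V2[:,2]>14)&(V2[:,2]<24)&(V2[:,0]>5)&(abs(V2[:,0])<45)&(abs(V2[:,1])<85)]; print("bar",len(B),np.percentile(B,[2,50,98],axis=0).round(1))
cv2.imwrite("pics/e.png",cv2.resize(np.hstack([im[90:300,200:400],im2[90:300,100:300]])[...,::-1],(800,420)))
E
```

```text
tcp in stand [ 11.5  -0.8 306.8] zang 2.04 f [ 0.1 -1.  -1.7] 5.6 w 0.102
120 3 
140 71 [[14.6, -27.8], [15.5, -0.1], [16.4, 25.9]]
160 136 [[14.7, -27.7], [15.7, -1.8], [17.0, 25.4]]
180 132 [[15.0, -27.5], [15.8, -1.3], [17.0, 25.7]]
200 153 [[14.4, -27.6], [15.9, -1.0], [17.1, 25.5]]
220 157 [[14.7, -27.3], [15.8, -0.4], [16.8, 26.2]]
240 163 [[14.9, -28.2], [15.9, -0.7], [17.0, 25.5]]
260 179 [[14.7, -27.8], [15.8, -0.7], [17.1, 26.3]]
280 195 [[14.7, -27.2], [15.8, -0.5], [17.1, 25.6]]
bar 296 [[ 18.3 -71.6  14.7]
 [ 24.    2.   19.5]
 [ 28.2  71.4  22.7]]
bar 1 [[ 26.3 -74.6  17.9]
 [ 26.3 -74.6  17.9]
 [ 26.3 -74.6  17.9]]
```

View pics/e.png

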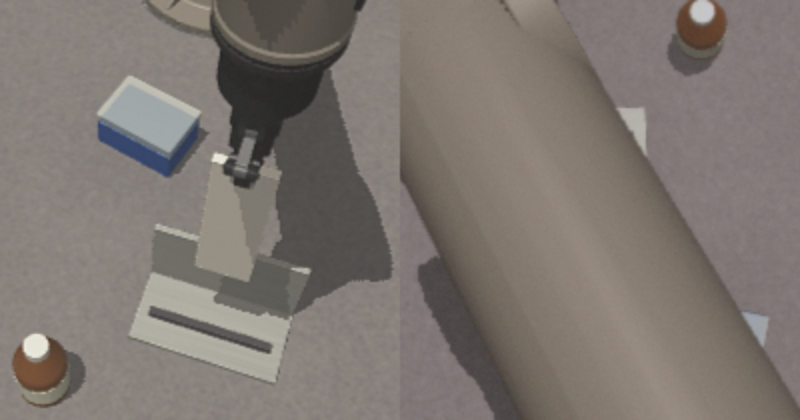

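The plate hangs square above the gap, with its front face at x≈16 and the bar's inner face at x≈18 in the stand's frame. I'm lowering it.

Request:
carry_out(
  targets=[
    {"dx":3,"dy":0,"dz":0,"turn":0},
    {"dx":6,"dy":0,"dz":0,"turn":0},
    {"dx":9,"dy":0,"dz":0,"turn":0},
    {"dx":11,"dy":0,"dz":0,"turn":0},
    {"dx":12.5,"dy":0,"dz":0,"turn":0},
    {"dx":13.2,"dy":0,"dz":0,"turn":0},
    {"dx":13.4,"dy":0,"dz":0,"turn":0},
    {"dx":13.4,"dy":0,"dz":0,"turn":0},
    {"dx":13.4,"dy":0,"dz":0,"turn":0},
  ],
)

```text
time: 6.6
position: [585.6, 173.7, 174.1]
orientation: [-0.029, 1.569, 0.03]
ft_force: [-0.5, 0.8, -1.0]
gripper_width: 0.105
```

Request:
carry_out(
  targets=[
    {"dx":0.15,"dy":0,"dz":0,"turn":0},
    {"dx":0.3,"dy":0,"dz":0,"turn":0},
    {"dx":0.4,"dy":0,"dz":0,"turn":0},
    {"dx":0.4,"dy":0,"dz":0,"turn":0},
    {"dx":0.4,"dy":0,"dz":0,"turn":0},
  ],
)

```text
time: 7.1
position: [585.1, 173.5, 169.2]
orientation: [-0.029, 1.571, 0.029]
ft_force: [-0.4, -0.3, -2.2]
gripper_width: 0.109
```

Request:
carry_out(
  targets=[
    {"dx":0.1,"dy":0,"dz":0,"turn":0},
    {"dx":0.15,"dy":0,"dz":0,"turn":0},
    {"dx":0.15,"dy":0,"dz":0,"turn":0},
    {"dx":0.15,"dy":0,"dz":0,"turn":0},
  ],
)

```text
time: 7.5
position: [585.1, 173.5, 167.6]
orientation: [-0.029, 1.571, 0.029]
ft_force: [-0.1, 0.3, -1.7]
gripper_width: 0.101
```

Request:
carry_out(
  targets=[
    {"dx":0.05,"dy":0,"dz":0,"turn":0},
    {"dx":0.1,"dy":0,"dz":0,"turn":0},
    {"dx":0.1,"dy":0,"dz":0,"turn":0},
    {"dx":0.1,"dy":0,"dz":0,"turn":0},
  ],
)

```text
time: 7.9
position: [585.6, 173.6, 167.3]
orientation: [-0.029, 1.569, 0.029]
ft_force: [-1.1, 0.2, 5.2]
gripper_width: 0.101
```

Foot on the base: about 7 N of contact. I'm nudging it towards the bar.

Request:
carry_out(
  targets=[
    {"dx":-0.05,"dy":0,"dz":0.1,"turn":0},
    {"dx":-0.05,"dy":0,"dz":0.2,"turn":0},
    {"dx":-0.05,"dy":0,"dz":0.25,"turn":0},
    {"dx":-0.05,"dy":0,"dz":0.25,"turn":0},
  ],
)

```text
time: 8.3
position: [587.8, 173.7, 167.4]
orientation: [-0.029, 1.57, 0.029]
ft_force: [-0.5, 0.5, 5.4]
gripper_width: 0.111
```

Request:
carry_out(
  targets=[
    {"dx":0,"dy":0,"dz":0,"turn":0},
    {"dx":0,"dy":0,"dz":0,"turn":0},
    {"dx":0,"dy":0,"dz":0,"turn":0},
    {"dx":0,"dy":0,"dz":0,"turn":0},
  ],
  grip=-0.5,
)

```text
time: 8.7
position: [587.5, 173.6, 167.0]
orientation: [-0.029, 1.571, 0.029]
ft_force: [0.5, -0.5, 0.8]
gripper_width: 0.249
```

Request:
carry_out(
  targets=[
    {"dx":0,"dy":0,"dz":-0.3,"turn":0},
    {"dx":0,"dy":0,"dz":-0.6,"turn":0},
    {"dx":0,"dy":0,"dz":-0.9,"turn":0},
    {"dx":0,"dy":0,"dz":-1.2,"turn":0},
    {"dx":0,"dy":0,"dz":-1.5,"turn":0},
    {"dx":0,"dy":0,"dz":-1.5,"turn":0},
  ],
)

```text
time: 9.3
position: [572.2, 173.0, 167.2]
orientation: [-0.03, 1.571, 0.029]
ft_force: [-0.1, 1.0, -1.1]
gripper_width: 0.252
```

```bash
cat > chk.py <<'E'
from st import *
import sys
stand()
im,V=plates("scene")
for lo in range(25,220,20):
    q=V[(V[:,2]>lo)&(V[:,2]<lo+20)&(V[:,0]>-75)&(V[:,0]<40)&(abs(V[:,1])<45)]
    if lo<100: q=q[q[:,0]>-25]
    print(lo,len(q),np.percentile(q,[5,50,95],axis=0)[:,:2].round(1).tolist() if len(q)>3 else '')
cv2.imwrite(sys.argv[1],cv2.resize(im[120:290,230:380],(600,680-80),interpolation=3)[...,::-1])
E
python3 chk.py pics/f.png
```

```text
tcp in stand [ -1.4   0.8 167.2] zang 2.15 f [-0.1  1.  -1.1] 9.3 w 0.252
25 110 [[13.7, -26.3], [15.4, -0.7], [17.0, 26.9]]
45 106 [[12.5, -26.9], [14.0, -0.1], [15.7, 28.1]]
65 116 [[11.0, -25.7], [12.4, 1.6], [14.2, 27.3]]
85 120 [[9.7, -25.5], [10.9, 1.6], [12.6, 27.5]]
105 192 [[-36.2, -41.0], [8.8, 4.3], [10.9, 41.1]]
125 135 [[6.7, -25.6], [8.2, 0.4], [9.4, 26.8]]
145 144 [[5.2, -26.1], [6.7, 2.3], [8.2, 27.7]]
165 107 [[3.8, -27.1], [5.3, 2.0], [7.1, 28.1]]
185 93 [[1.9, -27.7], [3.8, 14.2], [21.2, 28.8]]
205 77 [[-5.5, -27.4], [-0.1, 13.9], [4.0, 28.9]]
```

View pics/f.png

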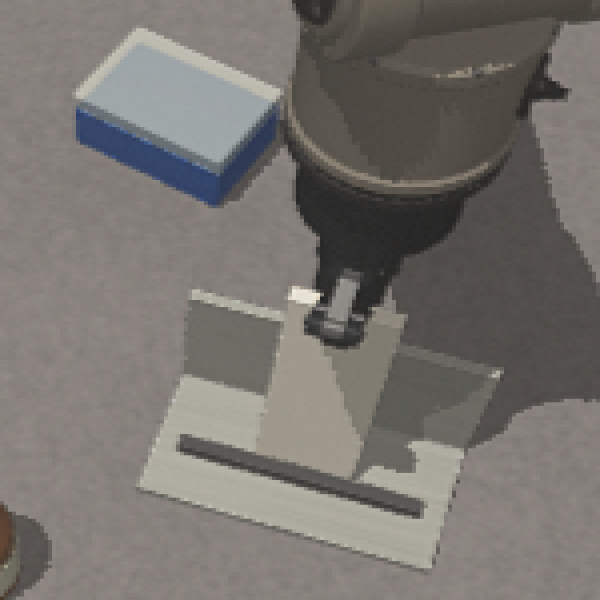

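The plate is tilting about 4.5°, with its foot against the bar at the bar's middle. I keep leaning it and open the fingers slightly on the way.

Request:
carry_out(
  targets=[
    {"dx":0,"dy":0,"dz":-0.4,"turn":0},
    {"dx":0,"dy":0,"dz":-0.8,"turn":0},
    {"dx":0,"dy":0,"dz":-1.2,"turn":0},
    {"dx":0,"dy":0,"dz":-1.6,"turn":0},
    {"dx":0,"dy":0,"dz":-2,"turn":0},
    {"dx":0,"dy":0,"dz":-2.4,"turn":0},
    {"dx":0,"dy":0,"dz":-2.8,"turn":0},
  ],
  grip=-0.3,
)

```text
time: 10.05
position: [544.3, 172.0, 167.2]
orientation: [-0.029, 1.571, 0.029]
ft_force: [0.4, 0.7, -0.3]
gripper_width: 0.354
```

Request:
carry_out(
  targets=[
    {"dx":0,"dy":0,"dz":-0.3,"turn":0},
    {"dx":0,"dy":0,"dz":-0.6,"turn":0},
    {"dx":0,"dy":0,"dz":-0.9,"turn":0},
    {"dx":0,"dy":0,"dz":-1.2,"turn":0},
    {"dx":0,"dy":0,"dz":-1.5,"turn":0},
    {"dx":0,"dy":0,"dz":-1.7,"turn":0},
    {"dx":0,"dy":0,"dz":-1.7,"turn":0},
  ],
  grip=-0.1,
)

```text
time: 10.75
position: [527.4, 171.4, 167.2]
orientation: [-0.029, 1.571, 0.029]
ft_force: [0.2, 0.6, 0.9]
gripper_width: 0.45
```

```bash
python3 chk.py pics/g.png
```

```text
tcp in stand [-46.2   0.8 167.2] zang 2.15 f [0.2 0.6 0.9] 10.75 w 0.45
25 157 [[4.9, -25.9], [8.4, 1.3], [12.4, 26.9]]
45 173 [[-2.7, -26.5], [1.5, 1.3], [5.1, 27.7]]
65 171 [[-9.3, -25.5], [-5.5, 1.6], [-1.9, 27.6]]
85 180 [[-16.1, -26.0], [-12.3, 1.5], [-8.3, 28.0]]
105 260 [[-35.6, -39.1], [-20.4, 1.1], [-15.7, 40.1]]
125 190 [[-29.3, -25.6], [-26.1, 0.4], [-22.4, 27.5]]
145 207 [[-36.4, -26.6], [-32.7, 0.6], [-28.9, 27.4]]
165 131 [[-43.7, -27.1], [-39.2, 13.9], [-35.3, 29.2]]
185 138 [[-55.6, -27.5], [-47.0, 14.1], [-19.8, 28.9]]
205 12 [[-39.1, -5.0], [-14.4, 2.3], [-12.9, 8.8]]
```

View pics/g.png

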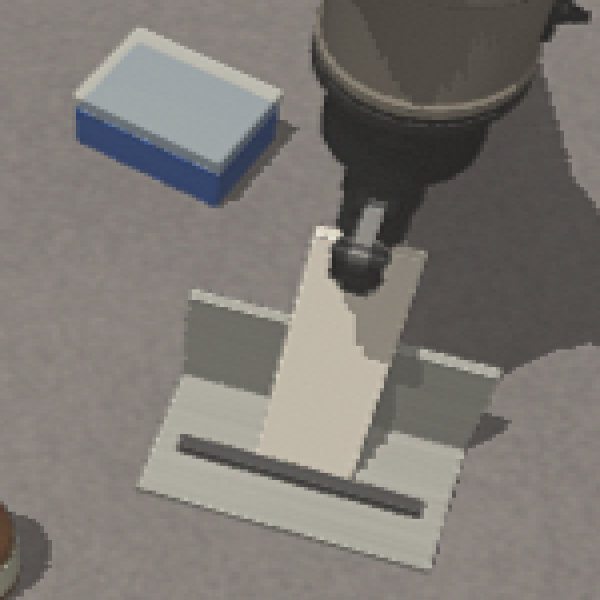

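It now leans at 18.9° on the wall with its foot at the bar, at bar middle. I'm opening the fingers and withdrawing straight up.

Request:
carry_out(
  targets=[
    {"dx":0,"dy":0,"dz":-0.3,"turn":0},
    {"dx":0,"dy":0,"dz":-0.5,"turn":0},
    {"dx":0,"dy":0,"dz":-0.5,"turn":0},
    {"dx":0,"dy":0,"dz":-0.5,"turn":0},
    {"dx":0,"dy":0,"dz":-0.5,"turn":0},
    {"dx":0,"dy":0,"dz":-0.5,"turn":0},
  ],
  grip=0.6,
)

```text
time: 11.4
position: [522.7, 171.2, 167.1]
orientation: [-0.029, 1.571, 0.029]
ft_force: [1.2, 1.1, -0.1]
gripper_width: 0.801
```

Request:
carry_out(
  targets=[
    {"dx":-1,"dy":0,"dz":0,"turn":0},
    {"dx":-2.5,"dy":0,"dz":0,"turn":0},
    {"dx":-4.5,"dy":0,"dz":0,"turn":0},
    {"dx":-7,"dy":0,"dz":0,"turn":0},
    {"dx":-10,"dy":0,"dz":0,"turn":0},
    {"dx":-13,"dy":0,"dz":0,"turn":0},
    {"dx":-15,"dy":0,"dz":0,"turn":0},
    {"dx":-15,"dy":0,"dz":0,"turn":0},
    {"dx":-15,"dy":0,"dz":0,"turn":0},
  ],
)

```text
time: 12.3
position: [522.7, 171.2, 318.2]
orientation: [-0.029, 1.569, 0.03]
ft_force: [0.3, 0.1, -0.3]
gripper_width: 0.798
```

```bash
python3 chk.py pics/h.png; python3 - <<'E'
from h import *
im,d,W=cloud("scene"); V=W.reshape(-1,3); P=V[(V[:,2]>112)&(V[:,2]<123)&(np.hypot(V[:,0]-550,V[:,1]+209)<60)]
r=cv2.minAreaRect(P[:,:2].astype(np.float32)); print("short",r,np.median(P[:,2]))
im,d,W=cloud("scene")
W0=np.load("scene.npy").reshape(-1,3); P=W0[(W0[:,2]>112)&(W0[:,2]<123)&(np.hypot(W0[:,0]-550,W0[:,1]+209)<45)]
print("before",cv2.minAreaRect(P[:,:2].astype(np.float32)))
E
```

```text
tcp in stand [-50.9   0.9 318.2] zang 2.14 f [ 0.3  0.1 -0.3] 12.3 w 0.798
25 156 [[4.8, -26.0], [8.4, -0.5], [12.0, 27.2]]
45 166 [[-2.1, -26.7], [1.7, 0.6], [5.3, 27.2]]
65 178 [[-9.6, -25.6], [-5.3, 1.5], [-1.6, 27.5]]
85 182 [[-16.2, -26.5], [-12.7, 0.2], [-8.7, 28.2]]
105 253 [[-35.4, -39.3], [-20.8, 2.1], [-15.9, 40.2]]
125 204 [[-29.6, -26.2], [-26.0, 1.0], [-22.1, 27.9]]
145 206 [[-36.2, -26.0], [-32.8, 1.7], [-29.7, 27.4]]
165 214 [[-43.6, -26.2], [-39.9, 0.7], [-35.9, 27.5]]
185 251 [[-56.4, -26.1], [-47.0, 1.0], [-42.8, 27.9]]
205 0 
short ((550.986328125, -208.768310546875), (63.68278121948242, 11.100679397583008), 72.96356201171875) 117.27697528621552
before ((550.830810546875, -208.5082244873047), (60.59844207763672, 11.75694465637207), 73.3821029663086)
```

View pics/h.png

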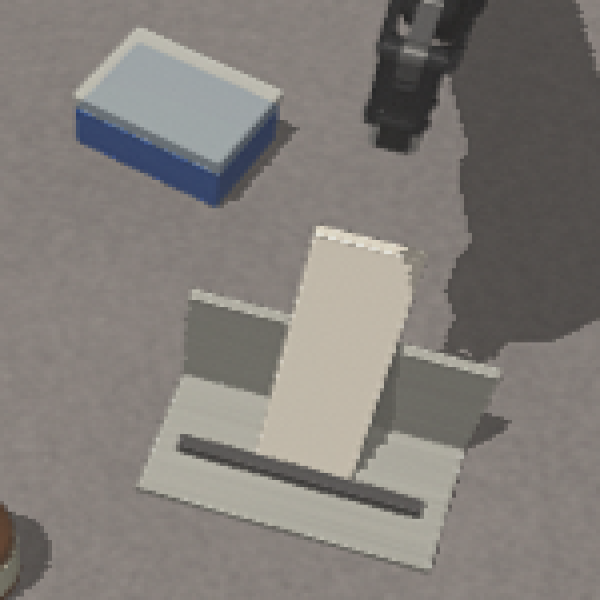

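The plate leans on the wall, square, with its foot at the bar. The gripper is clear and the short plate hasn't moved, so I'm handing in.

```bash
python3 -c "
from workcell import ctrl
print(ctrl.close_job())"
```

```text
the job is handed in; nothing more can be done
None
```

The long plate is standing in the drain stand, and I handed the job in at about 12.5 s of the 48 s allowed. I gripped it by its thickness and lifted it clear of the rack. I set its foot down gently beside the stop bar, about 7 N of contact. I then opened the fingers a little, eased it back onto the wall between them and withdrew straight up.

Last checks, all from one final round of depth measurements, and none failed or disagreed:
- **Lean:** about 19° from upright, against the allowed 9–29°.
- **Foot:** centre about 12–13 mm along the stand's x, up against the bar and about 1 mm from the bar's middle.
- **Squareness:** the lean stayed square to the wall, with the tool within about 0.1° of the stand's measured axis and the plate's edges level across its height.
- **Short plate:** moved less than 1 mm from where it started.
- **Gripper:** about 0.12 m above the plate and touching nothing, with force readings near zero.

I did not measure the plate's speed directly; its position did not change between pictures taken before and after withdrawing.

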